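# Charge the moisture trap and take off its travel cover

### The arm

A 7-joint arm with a two-finger parallel gripper is mounted at the origin on the work surface. World frame = base frame: x ahead of the robot, y to its left, z up, the work surface at z = 0. Lengths are in m, angles in rad, forces in N, time in s.
With the tool pointing down it reaches from about 0.4 to 0.85 m from the base axis. Payload 4.5 kg.
Tool frame: the origin (TCP) lies at the very end of the fingers, on their centre line; the grasp point (between the pads) lies 19 mm behind it; z points along the fingers, y is the line along which they close (so a half turn about z gives the same grasp; the last joint's range is limited). The gripper opens to 88 mm and grips with 3 to 60 N. Pads are 18 mm wide; open, the fingers measure 123 mm over their backs; the gripper's body (75 mm by 187 mm) begins 45 mm behind the grasp point.
Start: joints at [1.168, 0.689, -0.195, 1.565, 0.157, 0.902, -0.215], TCP at [0.264, -0.566, 0.239] pointing down, gripper open.
Joint ranges: [-3.01, 3.01], [-0.46, 2.08], [-1.47, 1.51], [0.13, 2.56], [-1, 4.14], [0.04, 2.09], [-2.66, 2.66]. Speed limits (rad/s): [2.57, 2.57, 3.14, 3.14, 3.14, 3.14, 3.14].

### API

Orientations are given as a unit quaternion [x, y, z, w].
In Python, from plant import r, eyes, nets gives the robot as it stands.
- The arm moves only by the shell command python3 -m pendant 'ROWS' [FORCE]. ROWS is JSON, a list of rows, each an object of numbers: "claw": the opening, from 0 (shut) to 1 (fully open); "dx", "dy", "dz": the shift along the world's x, y, z in mm; "twist": the turn about the world's z in rad. In form: [{"claw": .., "dx": .., "dy": .., "dz": .., "twist": ..}, ...]. A call has 1 to 8 rows; each row is the pose to reach, as a shift and turn from the pose commanded when the call began; what a row does not reach only later rows make up. A row lasts 1/10 s, in which the tool goes at most 50 mm and 8.59 degrees, less where a joint would pass 70% of its speed; a pose out of reach is approached as far as the arm can. A call with a gripper value outside its range is refused whole. The fingers move at their own pace and stop on an object; FORCE is the grip in N (left out, the last holds). Time passes only in rows, so rows that repeat a pose let the fingers close. It gives the time, the measured TCP pose, the force, the opening and the grip force at its end, in the units of the state.
- r.get_state(): the state, without advancing time (a new reading comes with each control period).
- eyes.snapshot(name): name is "scene" or "top" or "wrist"; returns (picture, depth): 480x640x3 uint8, blue, green, red; 480x640 float32, m along the optical axis (not along the pixel's ray), 0 where there is no reading.
- eyes.camera_info(name): a dict with "K" (3x3 intrinsics, pixels), "world_to_cam" (4x4, takes a point from world to camera coordinates); the wrist camera has in their place "T_tool_cam" (4x4, takes a point from camera to tool coordinates, whose origin is the TCP and whose axes are the flange's). Camera axes: x right, y down, z forward; pixel columns grow to the right and rows downward; lengths in m; the calibration is good to about 2 mm. A picture is of the moment at which its call begins: read the wrist's pose just before it. camera_info takes no time and is no camera call.
- r.finish_job(): hands the job in; it is judged then, once.
Trained networks look in the newest picture that a camera, given by its name, has taken for a name from the list of things; names that differ only in an ending like _2 or _b are one class to them, and where a whole thing is asked for, a point or a joint stands for the part that bears it (a point fixed in the world has none). Each returns a list of dicts, best first, with "confidence" (0 to 1); they miss things now and then, are a little off and sometimes report something else, mostly with a low value. They report only what shows in the picture. A call takes as long as a camera call. They do not tell look-alikes from the thing itself.
- nets.spot_in(camera, query): "box" ([left, top, width, height] as shares, 0 to 1, of the picture: columns of its width, rows of its height, round what is visible of it).
- nets.place_of(camera, query): "position" ([column, row] as shares, 0 to 1, of the picture: columns of its width, rows of its height: a listed point, or the origin of a listed thing).
The state is a dict: "clock": time; "q": joint angles; "qd": joint speeds; "joint_torque": joint torques, N m; "tool_pos": TCP position; "eef_rot": TCP orientation; "contact_force": force on the tool from outside, world axes, zero at the start; "moment": the same for the moment, N m; "opening": opening from 0.0 (shut) to 1.0 (fully open); "finger_force": force on a finger pad.
Only numpy, scipy, OpenCV 4.12 (cv2) and the standard library are available. Lean on these libraries where they do the work, as an engineer would, in place of code of your own. Each camera call takes 0.05 s, during which the arm holds its last target. There are 200 camera calls.

### The job

Get the white moisture trap going: slide the blue tray with its drying tablet fully home into the slot at the end of the trap, then lower the two nested lids together, the yellow cover still sitting on the blue grille lid, gently onto the trap until the grille lid is fully seated, and let go. Then lift the yellow cover off alone, leaving the grille lid undisturbed in its seat, and finish while still holding the cover level and still above the trap, lifted at least 50 mm clear. Leave the other things on the shelf where they are.

Things in the scene. Friction and masses are not known exactly. Their poses are not given: they have to be found in the camera images.
- seat (a point): point of the moisture trap, a white plastic hood fixed to the shelf (130 mm long along x, 54 wide along y, 70 high, walls 4 mm, open on top: 122 x 46 mm). On its centre line, 77 mm above the shelf, where grille_mid lies when the grille lid is seated. Its x runs along the trap from the slot end (-x) to the closed end; z up
- tray_home (a point): point of the trap at shelf level: tray_base lies here, with the same axes, when the tray is fully home. The slot is in the trap's -x end face, 59 mm from this point in -x; it is 46 mm wide, 36 mm high down to the shelf, and goes straight in along +x. The trap's middle is 6 mm from this point in +x
- tray_base (a point): blue tray, loose on the shelf, holding the tablet; middle of its underside. Body 59 mm either way along x, 42 mm wide, 28 high; the leading end (+x) tapers over 14 mm to 26 mm wide. At the -x end an upright front plate, 52 mm wide, 5 thick, 40 high, meets the trap's end face when home. It slides on the shelf; mass about 0.27 kg loaded
- tray_fin (a point): middle of the tray's upright finger fin, 82 mm from tray_base in -x, 24 mm above the shelf: 12 mm thick along y, standing out 37 mm from the front plate along x, from 4 to 44 mm above the shelf; pinched from above across its thickness
- tray_in (a point): middle of the place of the tablet inside the tray, 5 mm from tray_base in -x, 13 mm above the tray's underside
- tablet_mid (a point): centre of the white drying tablet, 90 x 30 x 18 mm, 0.1 to 0.2 kg, lying loose in the tray with a few millimetres of play
- grille_mid (a point): middle of the flange of the blue inner grille lid, the lower of the two nested lids. Flange 136 mm along x, 60 along y, 14 thick (7 above and below this point): the widest part, pinched across y. The plug below it goes into the trap's opening with 2 mm play all round; parked, it stands on the shelf, this point 23 mm up. Either end may face either way
- cover_rib (a point): middle of the grip rib on the yellow cover, the outer lid: rib 64 mm along x, 12 thick along y, 24 high. Under it the cover, 130 x 54 mm, 12 high: its top is 12 mm below this point, so fingertips must stay above that. The cover only rests on the grille lid's flange, 2 mm play, no latch: lifting it leaves the grille lid behind. Nested, this point is 31 mm above grille_mid
- grille: the same grille lid, 0.12 kg; origin at the middle of its underside, 23 mm below grille_mid, same axes. Its plug is 16 mm deep, 118 x 42 mm at the flange, tapering to about 109 x 33 mm. A low coaming on the flange keeps the cover in place
- cover: the same cover, 0.05 to 0.08 kg; origin at the middle of its underside, 24 mm below cover_rib, same axes
- jar: closed glass jar with steel lid, 76 mm wide, 120 mm high, standing at the back; leave alone. Origin under its centre
- brush: orange hand brush with grey bristles, 290 mm long, 46 mm high, lying on its bristles near the robot; leave alone. Origin at shelf level near the joint of handle and head; head towards its +x
- dustpan: grey plastic dustpan, 210 mm wide, 200 mm long with a handle beyond, 60 mm high, at the back left; leave alone. Origin at the middle of its mouth, shelf level; handle towards its +x
- squeegee: steel and rubber squeegee, 230 mm long, blade 250 mm wide, 24 mm high, lying at the back right; leave alone. Origin at shelf level under the handle's end; blade 180 mm away towards its +x
- polish: round red tin of polish, 84 mm wide, 27 mm high, near left; leave alone. Origin under its centre
- spare: packed spare tablet, brown carton 100 x 45 x 26 mm, near right; leave alone. Origin under its centre
There are look-alikes about, which are no part of the job. What is shaped like the part that bears tray_base but orange or red is not meant.

How it is judged:
By the outcome, as a careful person would: the job done as asked, in the order asked, and still so for the second after the job is handed in, while the arm keeps its last pose, push and grip.
It also fails if it takes over 70 s, if anything falls off the work surface, if the arm or the gripper's body presses on something with over 40 N, if the wrist force passes 120 N, or if a joint passes its speed limit or range.

## Working session

There is one attempt and no reset: what is moved stays moved. The work goes in short steps, Python scripts to look and compute and a shell command to move; the robot and the scene stay as the last step left them, time stands still between calls to the robot, and variables do not carry over. Pictures are saved under pics/ and viewed, at most 10 in all, crops included, and the job is handed in when it is done.

```bash
ls; mkdir -p pics; cat > h.py <<'E'
import numpy as np, cv2
from plant import r, eyes, nets
from scipy.spatial.transform import Rotation as R
def c2w(cam, st=None):
    i=eyes.camera_info(cam)
    if cam=='wrist':
        T=np.eye(4);T[:3,:3]=R.from_quat(st['eef_rot']).as_matrix();T[:3,3]=st['tool_pos']
        return np.array(i['K']),T@np.array(i['T_tool_cam'])
    return np.array(i['K']),np.linalg.inv(np.array(i['world_to_cam']))
def at_z(cam,uv,z,st=None):
    """pixel ray meets height z"""
    K,T=c2w(cam,st); d=T[:3,:3]@np.linalg.inv(K)@[uv[0],uv[1],1.]; o=T[:3,3]
    return o+d*(z-o[2])/d[2]
def cloud(cam,depth,st=None):
    K,T=c2w(cam,st); v,u=np.mgrid[:480,:640]
    p=np.stack([(u-K[0,2])/K[0,0]*depth,(v-K[1,2])/K[1,1]*depth,depth],-1)
    return p@T[:3,:3].T+T[:3,3]
E
python3 - <<'E'
from h import *
Z=dict(seat=.077,tray_home=0,tray_base=0,tray_fin=.024,tablet_mid=.02,grille_mid=.023,cover_rib=.054)
for c in ['top','scene']:
    p,d=eyes.snapshot(c); cv2.imwrite(f'pics/{c}0.png',p)
    for q,z in Z.items():
        for x in nets.place_of(c,q)[:3]:
            uv=np.array(x['position'])*[640,480]
            print(c,q,round(x['confidence'],2),uv.round(),at_z(c,uv,z).round(3))
s=r.get_state();print(s)
E
```

```text
pics
top seat 0.77 [357. 184.] [ 0.577 -0.031  0.077]
top tray_home 0.71 [356. 191.] [ 0.577 -0.034  0.   ]
top tray_base 0.96 [264. 207.] [0.53  0.198 0.   ]
top tray_base 0.75 [168. 199.] [0.549 0.441 0.   ]
top tray_base 0.71 [200. 357.] [0.157 0.344 0.   ]
top tray_fin 0.8 [201. 184.] [0.582 0.354 0.024]
top tray_fin 0.68 [231. 212.] [0.512 0.277 0.024]
top tray_fin 0.65 [199. 322.] [0.244 0.345 0.024]
top tablet_mid 0.98 [264. 208.] [0.525 0.197 0.02 ]
top grille_mid 0.73 [472. 206.] [ 0.537 -0.324  0.023]
top cover_rib 0.67 [475. 205.] [ 0.535 -0.322  0.054]
top cover_rib 0.27 [469. 208.] [ 0.526 -0.307  0.054]
scene seat 0.67 [313. 265.] [ 0.58  -0.032  0.077]
scene seat 0.57 [381. 242.] [0.591 0.147 0.077]
scene tray_home 0.64 [314. 288.] [ 0.579 -0.028  0.   ]
scene tray_home 0.28 [380. 239.] [0.512 0.203 0.   ]
scene tray_base 0.8 [382. 243.] [0.529 0.199 0.   ]
scene tray_base 0.75 [461. 221.] [0.558 0.432 0.   ]
scene tray_base 0.65 [345. 152.] [0.125 0.337 0.   ]
scene tray_fin 0.92 [367. 163.] [0.237 0.344 0.024]
scene tray_fin 0.7 [451. 230.] [0.595 0.364 0.024]
scene 
[... 277 characters left out ...]
 0.8, 'q': array([ 1.16777468,  0.68906596, -0.19462309,  1.56530183,  0.15731077,
        0.90251978, -0.21507121]), 'qd': array([ 0.00108247, -0.0001893 ,  0.00019862,  0.00086007, -0.00245328,
        0.00160004,  0.00105019]), 'joint_torque': array([-5.11458002e-04, -5.27448678e+01, -1.26690332e+00, -1.53738374e+01,
       -5.19006397e-02, -6.90059933e-04,  1.11283441e-05]), 'tool_pos': array([ 0.26445264, -0.56631632,  0.23876408]), 'eef_rot': array([9.76234801e-01, 2.16715506e-01, 1.59075599e-05, 4.29946036e-05]), 'contact_force': array([-0.03327683, -0.53405708,  1.00622118]), 'moment': array([-0.00881081,  0.01187988, -0.01326063]), 'finger_force': 0.0, 'opening': 1.0023128500803018}
```

View top.

View pics/top0.png

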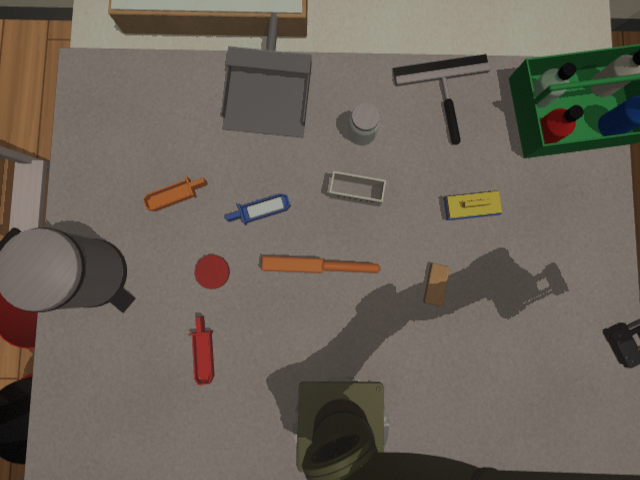

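View pics/scene0.png

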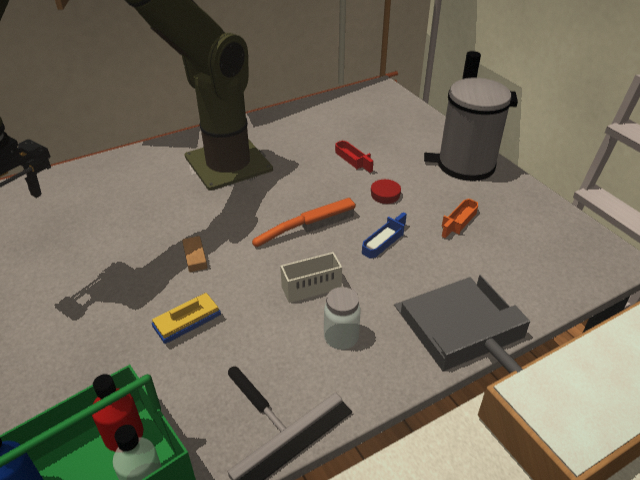

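The top view shows the trap at (357,187). The blue tray is at (258,208) with its fin to the left. The nested lids are at (473,205), and the orange and red trays are the look-alikes. Next I measure orientations from depth.

```bash
cat >> h.py <<'E'
def rect(pts):
    """centre, long, short, long-axis angle in world xy"""
    (c,s,a)=cv2.minAreaRect((pts[:,:2]*1000).astype(np.float32))
    b=cv2.boxPoints((c,s,a)); e1=b[1]-b[0];e2=b[2]-b[1]
    e=e1 if np.hypot(*e1)>np.hypot(*e2) else e2
    ang=np.degrees(np.arctan2(e[1],e[0]))%180
    return np.round(c,1),np.round(sorted(s),1),round(float(ang),2),len(pts)
def biggest(m):
    n,l,s,_=cv2.connectedComponentsWithStats(m.astype(np.uint8)); return l==1+np.argmax(s[1:,4])
E
python3 - <<'E'
from h import *
for cam in ['top','scene']:
    p,d=eyes.snapshot(cam); P=cloud(cam,d); h=cv2.cvtColor(p,cv2.COLOR_BGR2HSV); H,S,V=[h[...,i].astype(int) for i in range(3)]
    ok=d>0
    near=lambda x,y,rr:(np.hypot(P[...,0]-x,P[...,1]-y)<rr)&ok
    print(cam)
    m=near(.575,-.03,.1)&(P[...,2]>.055)&(P[...,2]<.09); print('trap',rect(P[m]),np.median(P[m][:,2]))
    m=near(.53,.21,.15)&(H>100)&(H<130)&(S>90); print('tray',rect(P[m]),P[m][:,2].max())
    m=near(.53,-.32,.15)&(H>18)&(H<35)&(S>110); print('yellow',rect(P[m]),np.median(P[m][:,2]),P[m][:,2].max())
    m=near(.53,-.32,.15)&(H>18)&(H<35)&(S>110)&(P[...,2]>.053); print('rib',rect(P[m]) if m.sum()>3 else 0)
    m=near(.53,.2,.06)&(S<60)&(V>150)&(P[...,2]>.01); print('tablet',rect(P[m]))
E
```

```text
top
trap (array([574.7, -32.7]), array([ 55.5, 129.9]), 80.87, 391) 0.06857252461478192
tray (array([520.3, 211.8]), array([ 47.9, 159.2]), 107.18, 478) 0.04780155386061802
yellow (array([ 540.8, -332. ]), array([ 53.7, 147.6]), 96.96, 1160) 0.042930167324537805 0.07320635565556377
rib (array([ 539.9, -323.1]), array([12.2, 65.3]), 96.91, 149)
tablet (array([527. , 193.7]), array([27.1, 86.8]), 108.0, 353)
scene
trap (array([575. , -33.3]), array([ 62.4, 132. ]), 80.81, 723) 0.06474647322708371
tray (array([510.1, 225.9]), array([ 67.9, 200.9]), 106.06, 654) 0.04869782306109516
yellow (array([ 518.9, -319.6]), array([102.5, 145.2]), 96.05, 1354) 0.04197047877861626 0.06947331654908806
rib (array([ 540.9, -324.4]), array([19.6, 65.6]), 97.04, 243)
tablet (array([524.5, 196.6]), array([ 33.2, 101.9]), 107.94, 252)
```

```bash
python3 -m pendant '[{"dx":240,"dy":350,"twist":0.9},{"dx":240,"dy":350,"twist":0.9},{"dx":240,"dy":350,"twist":0.9},{"dx":240,"dy":350,"twist":0.9},{"dx":240,"dy":350,"twist":0.9},{"dx":240,"dy":350,"twist":0.9},{"dx":240,"dy":350,"twist":0.9},{"dx":240,"dy":350,"twist":0.9}]' 30
```

```text
validation failed for argument at $[0]...
```

```bash
python3 -m pendant '[{"claw":1,"dx":240,"dy":350,"dz":0,"twist":0.9},{"claw":1,"dx":240,"dy":350,"dz":0,"twist":0.9},{"claw":1,"dx":240,"dy":350,"dz":0,"twist":0.9},{"claw":1,"dx":240,"dy":350,"dz":0,"twist":0.9},{"claw":1,"dx":240,"dy":350,"dz":0,"twist":0.9},{"claw":1,"dx":240,"dy":350,"dz":0,"twist":0.9},{"claw":1,"dx":240,"dy":350,"dz":0,"twist":0.9},{"claw":1,"dx":240,"dy":350,"dz":0,"twist":0.9}]' 30
```

```text
clock: 1.7
tool_pos: [0.4916, -0.235, 0.2389]
eef_rot: [0.785, 0.62, 0.0, 0.0]
contact_force: [-0.1, -0.8, -0.6]
opening: 1.001
finger_force: 0.0
```

```bash
python3 -m pendant '[{"claw":1,"dx":10,"dy":400,"dz":0,"twist":0.543},{"claw":1,"dx":10,"dy":400,"dz":0,"twist":0.543},{"claw":1,"dx":10,"dy":400,"dz":0,"twist":0.543},{"claw":1,"dx":10,"dy":400,"dz":0,"twist":0.543},{"claw":1,"dx":10,"dy":400,"dz":0,"twist":0.543},{"claw":1,"dx":10,"dy":400,"dz":0,"twist":0.543},{"claw":1,"dx":10,"dy":400,"dz":0,"twist":0.543},{"claw":1,"dx":10,"dy":400,"dz":0,"twist":0.543}]'
python3 -m pendant '[{"claw":1,"dx":0,"dy":105,"dz":-60,"twist":0},{"claw":1,"dx":0,"dy":105,"dz":-60,"twist":0},{"claw":1,"dx":0,"dy":105,"dz":-60,"twist":0},{"claw":1,"dx":0,"dy":105,"dz":-60,"twist":0}]'
python3 - <<'E'
from h import *
s=r.get_state(); p,d=eyes.snapshot('wrist'); cv2.imwrite('pics/w1.png',p)
print(s['tool_pos'],R.from_quat(s['eef_rot']).as_matrix()[:2,1])
for q,z in dict(tray_base=0,tray_fin=.024,tablet_mid=.014).items():
    for x in nets.place_of('wrist',q)[:2]:
        uv=np.array(x['position'])*[640,480]; print(q,round(x['confidence'],2),uv.round(),at_z('wrist',uv,z,s).round(4))
P=cloud('wrist',d,s); h=cv2.cvtColor(p,cv2.COLOR_BGR2HSV)
m=(h[...,0]>100)&(h[...,0]<130)&(h[...,1]>90)&(d>0)&(P[...,2]<.06)
print('tray',rect(P[m]))
m=m&(P[...,2]>.0415); print('fin top',rect(P[m]), np.median(P[m],0))
E
```

```text
clock: 2.5
tool_pos: [0.5007, 0.1653, 0.2389]
eef_rot: [0.59, 0.807, 0.0, 0.0]
contact_force: [0.5, -0.1, -0.3]
opening: 1.003
finger_force: 0.0
clock: 2.9
tool_pos: [0.499, 0.2721, 0.1774]
eef_rot: [0.588, 0.809, -0.0, -0.001]
contact_force: [0.7, -0.6, -0.2]
opening: 0.999
finger_force: 0.0
[0.49895367 0.2720913  0.17743687] [0.95090791 0.30946934]
tray_base 0.63 [453.  49.] [0.5555 0.4386 0.    ]
tray_fin 0.89 [455. 155.] [0.5828 0.3617 0.024 ]
tray_fin 0.84 [18. 33.] [0.2413 0.3423 0.024 ]
tablet_mid 0.86 [326. 309.] [0.5284 0.1946 0.014 ]
tray (array([524.7, 214.3]), array([ 53.3, 158.5]), 109.65, 3110)
fin top (array([504.8, 269.6]), array([41. , 45.3]), 21.11, 664) [0.50358986 0.27070958 0.04436943]
```

View pics/w1.png

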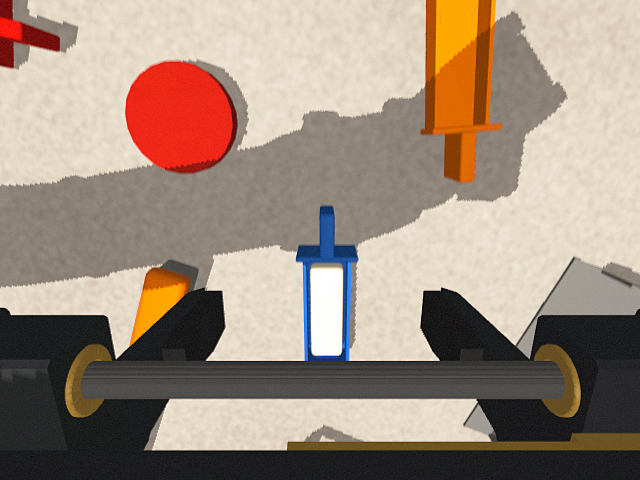

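The wrist view shows the blue tray's fin at (327,225), centred between the fingers and aligned with them. I descend and pinch it.

```bash
python3 -m pendant '[{"claw":1,"dx":3,"dy":2,"dz":-50,"twist":0},{"claw":0.6,"dx":3,"dy":2,"dz":-100,"twist":0},{"claw":0.6,"dx":3,"dy":2,"dz":-140,"twist":0},{"claw":0.6,"dx":3,"dy":2,"dz":-162,"twist":0},{"claw":0,"dx":3,"dy":2,"dz":-162,"twist":0},{"claw":0,"dx":3,"dy":2,"dz":-162,"twist":0},{"claw":0,"dx":3,"dy":2,"dz":-162,"twist":0},{"claw":0,"dx":3,"dy":2,"dz":-162,"twist":0}]' 30
python3 -m pendant '[{"claw":0,"dx":0,"dy":0,"dz":0,"twist":0},{"claw":0,"dx":0,"dy":0,"dz":0,"twist":0}]'
python3 - <<'E'
from h import *
s=r.get_state();print(s['tool_pos'],R.from_quat(s['eef_rot']).as_matrix()[:2,1])
p,d=eyes.snapshot('top'); P=cloud('top',d); h=cv2.cvtColor(p,cv2.COLOR_BGR2HSV); 
m=(np.hypot(P[...,0]-.527,P[...,1]-.194)<.06)&(h[...,1]<60)&(h[...,2]>150)&(P[...,2]>.01); print('tablet',rect(P[m]))
E
```

```text
clock: 3.9
tool_pos: [0.5049, 0.2707, 0.0186]
eef_rot: [0.59, 0.807, 0.002, 0.001]
contact_force: [-0.0, -0.3, 1.0]
opening: 0.388
finger_force: 0.0
clock: 4.1
tool_pos: [0.5041, 0.2706, 0.0175]
eef_rot: [0.59, 0.807, 0.001, 0.0]
contact_force: [-1.1, 0.1, 0.1]
opening: 0.204
finger_force: 0.0
[0.504062   0.27058368 0.01748194] [0.95266999 0.3040038 ]
tablet (array([540. , 154.4]), array([ 4. , 23.6]), 19.26, 17)
```

```bash
python3 -m pendant '[{"claw":0,"dx":0,"dy":0,"dz":0,"twist":0},{"claw":0,"dx":0,"dy":0,"dz":0,"twist":0},{"claw":0,"dx":0,"dy":0,"dz":0,"twist":0}]' 40
python3 -m pendant '[{"claw":0,"dx":14,"dy":-10,"dz":0,"twist":-0.06},{"claw":0,"dx":32,"dy":-23,"dz":0,"twist":-0.14},{"claw":0,"dx":50,"dy":-36,"dz":0,"twist":-0.22},{"claw":0,"dx":68,"dy":-49,"dz":0,"twist":-0.3},{"claw":0,"dx":86,"dy":-61,"dz":0,"twist":-0.38},{"claw":0,"dx":100,"dy":-70,"dz":0,"twist":-0.45},{"claw":0,"dx":107,"dy":-75,"dz":0,"twist":-0.468},{"claw":0,"dx":107,"dy":-75,"dz":0,"twist":-0.468}]'
python3 - <<'E'
from h import *
s=r.get_state();print(s['tool_pos'],R.from_quat(s['eef_rot']).as_matrix()[:2,1])
p,d=eyes.snapshot('top'); P=cloud('top',d); h=cv2.cvtColor(p,cv2.COLOR_BGR2HSV); H,S=h[...,0],h[...,1]
m=(np.hypot(P[...,0]-.59,P[...,1]-.11)<.1)&(H>100)&(H<130)&(S>90);print('tray',rect(P[m]))
cv2.imwrite('pics/t2.png',cv2.resize(p[80:300,180:460],None,fx=2.5,fy=2.5))
s=r.get_state(); p,d=eyes.snapshot('wrist'); cv2.imwrite('pics/w2.png',p)
print(nets.place_of('wrist','seat')[:1],nets.place_of('wrist','tray_home')[:1])
E
```

```text
clock: 4.45
tool_pos: [0.5038, 0.2705, 0.0171]
eef_rot: [0.59, 0.808, 0.0, 0.0]
contact_force: [0.3, -0.8, 5.7]
opening: 0.134
finger_force: 40.0
clock: 5.25
tool_pos: [0.6121, 0.1955, 0.0172]
eef_rot: [0.762, 0.648, 0.001, 0.0]
contact_force: [1.1, 0.0, 4.5]
opening: 0.133
finger_force: 40.0
[0.61207195 0.19549062 0.01717627] [ 0.98714269 -0.15983214]
tray (array([0., 0.]), array([0., 0.]), 0.0, 0)
[] []
```

View pics/t2.png

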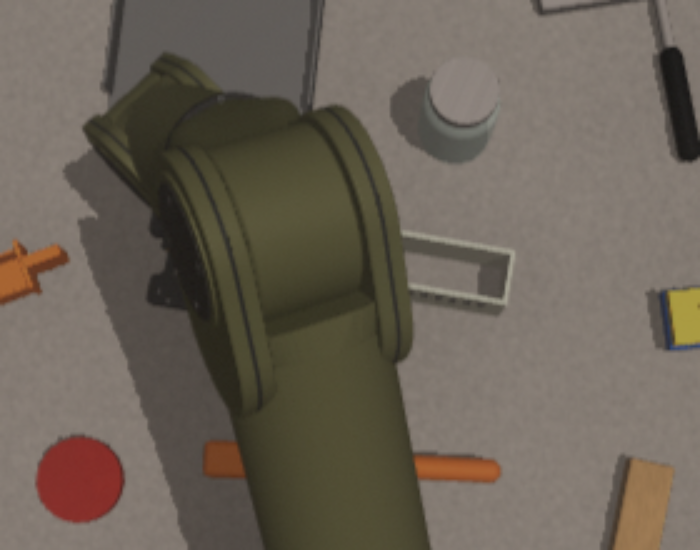

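The arm hides the tray in the top view, so I check with the scene camera.

```bash
python3 - <<'E'
from h import *
p,d=eyes.snapshot('scene'); P=cloud('scene',d); h=cv2.cvtColor(p,cv2.COLOR_BGR2HSV); H,S,V=[h[...,i] for i in range(3)]
near=lambda x,y,rr:(np.hypot(P[...,0]-x,P[...,1]-y)<rr)&(d>0)
m=near(.597,.116,.06)&(S<60)&(V>130)&(P[...,2]>.015)&(P[...,2]<.03); print('tablet',rect(P[m]))
m=near(.597,.1,.1)&(H>100)&(H<130)&(S>90)&(P[...,2]>.025)&(P[...,2]<.031); print('tray rims',rect(P[m]))
m=near(.575,-.03,.1)&(P[...,2]>.067)&(P[...,2]<.075); print('trap',rect(P[m]))
u,v=340,245
cv2.imwrite('pics/s2.png',cv2.resize(p[190:320,240:420],None,fx=4,fy=4,interpolation=cv2.INTER_CUBIC))
E
```

```text
tablet (array([596.3, 115.3]), array([33.8, 88.4]), 79.99, 281)
tray rims (array([600.8, 120.2]), array([ 49.9, 135.2]), 81.57, 174)
trap (array([575.7, -34.2]), array([ 59.5, 131.8]), 81.81, 264)
```

View pics/s2.png

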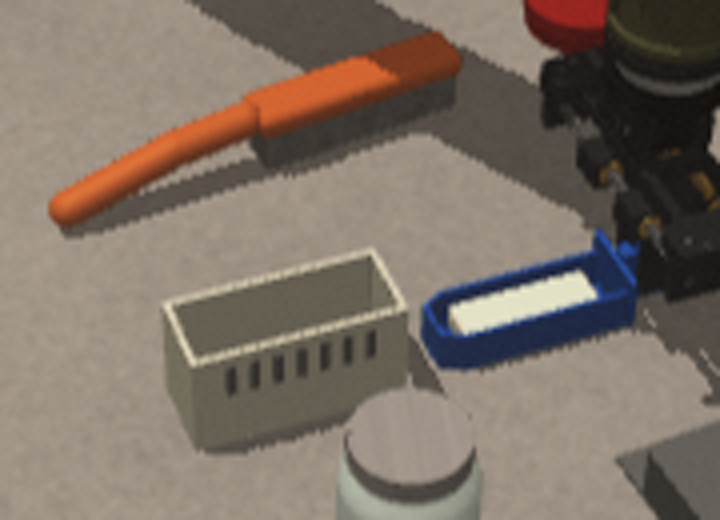

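```bash
python3 -m pendant '[{"claw":0,"dx":-2,"dy":-10,"dz":0,"twist":0},{"claw":0,"dx":-4,"dy":-20,"dz":0,"twist":0},{"claw":0,"dx":-5.5,"dy":-30,"dz":0,"twist":0},{"claw":0,"dx":-7,"dy":-40,"dz":0,"twist":0},{"claw":0,"dx":-8.5,"dy":-49,"dz":0,"twist":0},{"claw":0,"dx":-10,"dy":-59,"dz":0,"twist":0}]'
python3 - <<'E'
from h import *
s=r.get_state();print(s['tool_pos'],s['contact_force'],s['moment'])
p,d=eyes.snapshot('scene');cv2.imwrite('pics/s3.png',cv2.resize(p[190:320,240:420],None,fx=4,fy=4,interpolation=cv2.INTER_CUBIC))
E
```

```text
clock: 6.1
tool_pos: [0.6001, 0.138, 0.0172]
eef_rot: [0.761, 0.649, 0.001, -0.001]
contact_force: [-0.5, 3.9, 5.5]
opening: 0.133
finger_force: 40.0
[0.60011392 0.13798388 0.01715266] [-0.53500181  3.86123598  5.46355255] [ 0.86702699 -0.2045733   0.04458645]
```

```bash
python3 -m pendant '[{"claw":0,"dx":-1.5,"dy":-10,"dz":0,"twist":0},{"claw":0,"dx":-3,"dy":-20,"dz":0,"twist":0},{"claw":0,"dx":-5,"dy":-30,"dz":0,"twist":0},{"claw":0,"dx":-6.5,"dy":-40,"dz":0,"twist":0},{"claw":0,"dx":-8,"dy":-50,"dz":0,"twist":0},{"claw":0,"dx":-9.5,"dy":-60,"dz":0,"twist":0}]'
python3 -c "
from h import *
s=r.get_state();print(s['tool_pos'],s['contact_force'],s['moment'])"
```

```text
clock: 6.75
tool_pos: [0.5907, 0.0779, 0.0171]
eef_rot: [0.761, 0.649, 0.001, -0.001]
contact_force: [0.2, 4.0, 5.6]
opening: 0.131
finger_force: 40.0
[0.59070219 0.07791274 0.01714978] [0.22274887 4.036977   5.6370056 ] [ 0.88962811 -0.26018264  0.01046417]
```

```bash
python3 -m pendant '[{"claw":0,"dx":-1,"dy":-7,"dz":0,"twist":0},{"claw":0,"dx":-2,"dy":-13,"dz":0,"twist":0},{"claw":0,"dx":-3,"dy":-18,"dz":0,"twist":0},{"claw":0,"dx":-3.3,"dy":-20.5,"dz":0,"twist":0},{"claw":0,"dx":-3.3,"dy":-20.5,"dz":0,"twist":0}]'
python3 -m pendant '[{"claw":0,"dx":-0.3,"dy":-2,"dz":0,"twist":0},{"claw":0,"dx":-0.3,"dy":-2,"dz":0,"twist":0}]'
```

```text
clock: 7.25
tool_pos: [0.5873, 0.0567, 0.0171]
eef_rot: [0.761, 0.649, 0.001, -0.001]
contact_force: [0.7, 3.8, 5.2]
opening: 0.132
finger_force: 40.0
clock: 7.45
tool_pos: [0.5871, 0.0553, 0.0171]
eef_rot: [0.761, 0.649, 0.001, -0.001]
contact_force: [1.1, 4.0, 5.9]
opening: 0.135
finger_force: 40.0
```

```bash
python3 -m pendant '[{"claw":0,"dx":-0.3,"dy":-1.5,"dz":0,"twist":0},{"claw":0,"dx":-0.3,"dy":-1.5,"dz":0,"twist":0}]'
python3 -m pendant '[{"claw":0,"dx":-0.3,"dy":-1.5,"dz":0,"twist":0},{"claw":0,"dx":-0.3,"dy":-1.5,"dz":0,"twist":0}]'
python3 - <<'E'
from h import *
p,d=eyes.snapshot('scene');cv2.imwrite('pics/s4.png',cv2.resize(p[190:320,240:420],None,fx=4,fy=4,interpolation=cv2.INTER_CUBIC))
E
```

```text
clock: 7.65
tool_pos: [0.5869, 0.0541, 0.0171]
eef_rot: [0.761, 0.649, 0.001, -0.001]
contact_force: [0.5, 5.4, 6.4]
opening: 0.135
finger_force: 40.0
clock: 7.85
tool_pos: [0.5869, 0.0542, 0.0172]
eef_rot: [0.76, 0.649, 0.002, -0.002]
contact_force: [1.9, 7.1, 5.5]
opening: 0.13
finger_force: 40.0
```

View pics/s4.png

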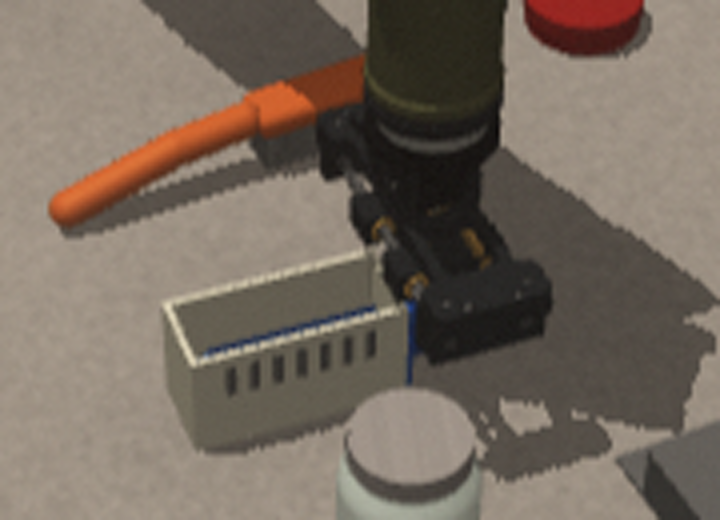

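The tray is in, with the front plate against the end face at (411,340). I push a little harder to confirm, then release.

```bash
python3 -m pendant '[{"claw":0,"dx":-0.5,"dy":-3,"dz":0,"twist":0},{"claw":0,"dx":-0.9,"dy":-6,"dz":0,"twist":0},{"claw":0,"dx":-0.9,"dy":-6,"dz":0,"twist":0}]'
```

```text
clock: 8.2
tool_pos: [0.5869, 0.054, 0.0172]
eef_rot: [0.759, 0.651, 0.006, -0.004]
contact_force: [2.3, 16.0, 2.1]
opening: 0.134
finger_force: 40.0
```

```bash
python3 -m pendant '[{"claw":0,"dx":0.7,"dy":5,"dz":0,"twist":0},{"claw":0.5,"dx":0.7,"dy":5,"dz":0,"twist":0},{"claw":0.5,"dx":0.7,"dy":5,"dz":0,"twist":0},{"claw":0.5,"dx":0.7,"dy":5,"dz":0,"twist":0},{"claw":0.5,"dx":0.7,"dy":5,"dz":0,"twist":0}]'
python3 -m pendant '[{"claw":0.5,"dx":0,"dy":0,"dz":40,"twist":0},{"claw":1,"dx":0,"dy":0,"dz":90,"twist":0},{"claw":1,"dx":0,"dy":0,"dz":140,"twist":0},{"claw":1,"dx":0,"dy":0,"dz":190,"twist":0}]'
python3 - <<'E'
from h import *
s=r.get_state();a=R.from_quat(s['eef_rot']).as_matrix()[:2,1];print(s['tool_pos'],np.degrees(np.arctan2(a[1],a[0])),s['q'].round(2))
E
```

```text
clock: 8.7
tool_pos: [0.5859, 0.0484, 0.0163]
eef_rot: [0.761, 0.648, -0.001, 0.0]
contact_force: [-0.3, 0.3, 0.1]
opening: 0.476
finger_force: 0.0
clock: 9.1
tool_pos: [0.5859, 0.049, 0.2083]
eef_rot: [0.761, 0.649, -0.001, -0.0]
contact_force: [2.1, -0.3, 0.0]
opening: 0.748
finger_force: 0.0
[0.58590869 0.04904114 0.20830678] -9.14157757413924 [ 0.09  0.7  -0.44  1.7   0.38  0.82 -0.68]
```

```bash
python3 -m pendant '[{"claw":1,"dx":-46,"dy":-372,"dz":0,"twist":0.28},{"claw":1,"dx":-46,"dy":-372,"dz":0,"twist":0.28},{"claw":1,"dx":-46,"dy":-372,"dz":0,"twist":0.28},{"claw":1,"dx":-46,"dy":-372,"dz":0,"twist":0.28},{"claw":1,"dx":-46,"dy":-372,"dz":0,"twist":0.28},{"claw":1,"dx":-46,"dy":-372,"dz":0,"twist":0.28},{"claw":1,"dx":-46,"dy":-372,"dz":0,"twist":0.28},{"claw":1,"dx":-46,"dy":-372,"dz":0,"twist":0.28}]'
python3 -m pendant '[{"claw":1,"dx":0,"dy":0,"dz":0,"twist":0},{"claw":1,"dx":0,"dy":0,"dz":0,"twist":0}]'
cat > lid.py <<'E'
from h import *
import sys
s=r.get_state();a=R.from_quat(s['eef_rot']).as_matrix()[:2,1];print('tool',s['tool_pos'],'yang',np.degrees(np.arctan2(a[1],a[0])))
for cam in ['wrist','top','scene']:
    p,d=eyes.snapshot(cam); P=cloud(cam,d,s); h=cv2.cvtColor(p,cv2.COLOR_BGR2HSV); H,S=h[...,0],h[...,1]
    if cam=='wrist': cv2.imwrite(f'pics/{sys.argv[1]}.png',p)
    n=(d>0)&(np.hypot(P[...,0]-s['tool_pos'][0],P[...,1]-s['tool_pos'][1])<.12)&(P[...,2]<.19)
    y=n&(H>18)&(H<35)&(S>110)
    if y.sum()<20: print(cam,'none');continue
    zt=np.percentile(P[y][:,2],99); m=y&(P[...,2]>zt-.008)
    print(cam,'rib',rect(P[m]),'z',zt.round(4))
    b=n&(H>100)&(H<130)&(S>90)
    if b.sum()>20: print(cam,'blue',rect(P[b]),'yellow+blue',rect(P[b|y]))
E
python3 lid.py w3
```

```text
clock: 9.9
tool_pos: [0.5375, -0.329, 0.2059]
eef_rot: [0.666, 0.746, -0.002, 0.0]
contact_force: [0.4, 0.4, -1.2]
opening: 0.997
finger_force: 0.0
clock: 10.1
tool_pos: [0.54, -0.3221, 0.2063]
eef_rot: [0.664, 0.748, 0.0, -0.001]
contact_force: [0.6, -0.2, -0.2]
opening: 1.002
finger_force: 0.0
tool [ 0.53999385 -0.32210577  0.20630308] yang 6.861147828090394
wrist rib (array([ 539.9, -323.6]), array([11.5, 63.9]), 97.11, 1095) z 0.0676
wrist blue (array([ 541.9, -326.3]), array([ 63.3, 141.9]), 97.91, 720) yellow+blue (array([ 541.9, -326.3]), array([ 63.3, 141.9]), 97.91, 9457)
top rib (array([ 540., -324.]), array([12.7, 65. ]), 96.27, 133) z 0.0697
top blue (array([ 514.1, -310.5]), array([ 50.2, 132.4]), 73.06, 81) yellow+blue (array([ 539.3, -331.9]), array([ 57.1, 152.7]), 96.77, 1216)
scene rib (array([ 540.8, -325.5]), array([16.8, 63.3]), 100.03, 162) z 0.0682
scene blue (array([ 566.1, -331.1]), array([ 56.2, 144.9]), 74.68, 306) yellow+blue (array([ 523.3, -320.3]), array([102.3, 149.9]), 97.56, 1658)
```

View pics/w3.png

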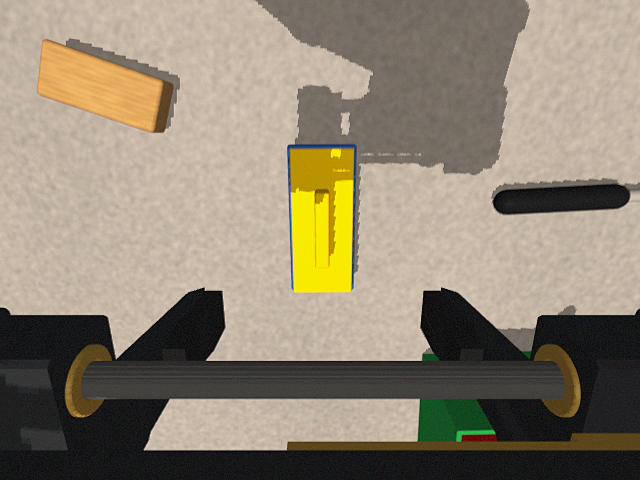

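The wrist view shows the nested lids centred at (322,218), square to the fingers. I descend and pinch the flange.

```bash
python3 -m pendant '[{"claw":1,"dx":0,"dy":-1.5,"dz":-50,"twist":0.003},{"claw":1,"dx":0,"dy":-1.5,"dz":-100,"twist":0.003},{"claw":1,"dx":0,"dy":-1.5,"dz":-140,"twist":0.003},{"claw":1,"dx":0,"dy":-1.5,"dz":-170,"twist":0.003},{"claw":1,"dx":0,"dy":-1.5,"dz":-188,"twist":0.003},{"claw":1,"dx":0,"dy":-1.5,"dz":-198,"twist":0.003},{"claw":1,"dx":0,"dy":-1.5,"dz":-198,"twist":0.003}]' 30
python3 -m pendant '[{"claw":0.5,"dx":0,"dy":0,"dz":0,"twist":0},{"claw":0.5,"dx":0,"dy":0,"dz":0,"twist":0},{"claw":0.5,"dx":0,"dy":0,"dz":0,"twist":0},{"claw":0.5,"dx":0,"dy":0,"dz":0,"twist":0},{"claw":0.5,"dx":0,"dy":0,"dz":0,"twist":0}]'
```

```text
clock: 10.95
tool_pos: [0.5409, -0.3228, 0.0084]
eef_rot: [0.662, 0.75, 0.0, -0.0]
contact_force: [-0.1, 0.1, 0.6]
opening: 1.0
finger_force: 0.0
clock: 11.45
tool_pos: [0.5408, -0.324, 0.0096]
eef_rot: [0.662, 0.749, -0.0, 0.0]
contact_force: [-1.1, -0.3, 5.3]
opening: 0.678
finger_force: 30.0
```

```bash
python3 -m pendant '[{"claw":0.5,"dx":0,"dy":0,"dz":10,"twist":0},{"claw":0.5,"dx":0,"dy":0,"dz":30,"twist":0},{"claw":0.5,"dx":0,"dy":0,"dz":60,"twist":0},{"claw":0.5,"dx":0,"dy":0,"dz":90,"twist":0},{"claw":0.5,"dx":0,"dy":0,"dz":115,"twist":0},{"claw":0.5,"dx":0,"dy":0,"dz":130,"twist":0}]'
python3 -m pendant '[{"claw":0.5,"dx":1,"dy":10,"dz":0,"twist":-0.03},{"claw":0.5,"dx":3,"dy":32,"dz":0,"twist":-0.08},{"claw":0.5,"dx":5,"dy":60,"dz":0,"twist":-0.14},{"claw":0.5,"dx":7,"dy":90,"dz":0,"twist":-0.2},{"claw":0.5,"dx":9,"dy":115,"dz":0,"twist":-0.25},{"claw":0.5,"dx":10,"dy":134,"dz":0,"twist":-0.275},{"claw":0.5,"dx":10,"dy":142,"dz":0,"twist":-0.283},{"claw":0.5,"dx":10,"dy":142,"dz":0,"twist":-0.283}]'
cat > trap.py <<'E'
from h import *
import sys
s=r.get_state();a=R.from_quat(s['eef_rot']).as_matrix()[:2,1];print('tool',s['tool_pos'],'yang',np.degrees(np.arctan2(a[1],a[0])),s['contact_force'])
for cam in ['wrist','top','scene']:
    p,d=eyes.snapshot(cam); P=cloud(cam,d,s); h=cv2.cvtColor(p,cv2.COLOR_BGR2HSV); H,S=h[...,0],h[...,1]
    if cam=='wrist': cv2.imwrite(f'pics/{sys.argv[1]}.png',p)
    m=(d>0)&(np.hypot(P[...,0]-.575,P[...,1]+.033)<.085)&(P[...,2]>.066)&(P[...,2]<.076)&(S<80)
    if m.sum()>20: print(cam,'trap rim',rect(P[m]))
    y=(d>0)&(H>18)&(H<35)&(S>110)&(np.hypot(P[...,0]-s['tool_pos'][0],P[...,1]-s['tool_pos'][1])<.12)
    if y.sum()>20:
        zt=np.percentile(P[y][:,2],98);print(cam,'yellow',rect(P[y]),'rib',rect(P[y&(P[...,2]>zt-.008)]),zt.round(4))
E
python3 trap.py w4
```

```text
clock: 12.05
tool_pos: [0.5416, -0.3237, 0.1411]
eef_rot: [0.662, 0.75, 0.001, 0.001]
contact_force: [-0.3, -1.2, -1.3]
opening: 0.679
finger_force: 30.0
clock: 12.85
tool_pos: [0.5507, -0.1803, 0.1387]
eef_rot: [0.76, 0.65, 0.0, -0.0]
contact_force: [0.4, 0.4, -1.8]
opening: 0.673
finger_force: 30.0
tool [ 0.55070113 -0.180258    0.13867085] yang -8.952343427513796 [ 0.44827183  0.35889808 -1.79369025]
wrist trap rim (array([569. , -68.2]), array([54.3, 58.1]), 80.75, 2607)
wrist yellow (array([ 553.4, -167.8]), array([111.2, 151.5]), 178.56, 43832) rib (array([ 566.4, -161. ]), array([17. , 99.3]), 170.93, 5046) 0.2307
top trap rim (array([574.7, -32.7]), array([ 54.7, 130.1]), 80.95, 272)
top yellow (array([ 537. , -176.5]), array([ 64. , 137.2]), 66.37, 579) rib (array([ 520.4, -167.5]), array([41.4, 75.1]), 43.89, 16) 0.224
scene trap rim (array([576.3, -33.8]), array([ 62. , 131.2]), 80.95, 309)
scene yellow (array([ 542.6, -184.1]), array([131.4, 200.3]), 175.68, 626) rib (array([ 469. , -198.8]), array([44.5, 69.4]), 97.97, 16) 0.6153
```

View pics/w4.png

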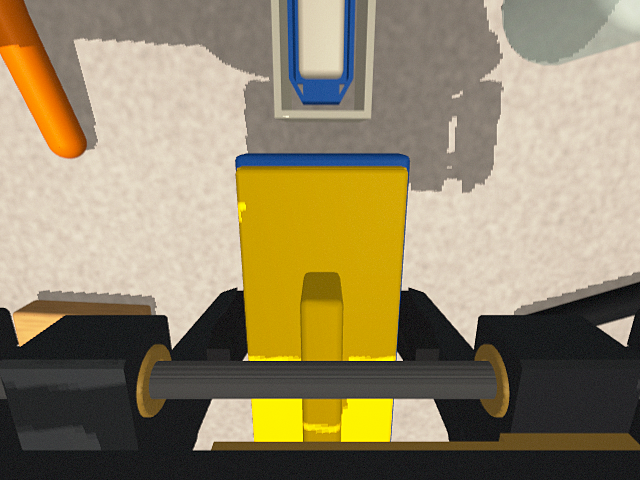

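The wrist view shows the trap's far end at (324,60) with the tray nose inside. The held lids' leading edge is at (322,155), in line with the trap. One number remains: the lids' lengthwise offset in the grip.

```bash
python3 - <<'E'
from h import *
s=r.get_state(); p,d=eyes.snapshot('wrist'); P=cloud('wrist',d,s)
h=cv2.cvtColor(p,cv2.COLOR_BGR2HSV);b=(h[...,0]>100)&(h[...,0]<130)&(h[...,1]>90)&(P[...,2]>.13)&(d>0)
t=np.array([-.159,-.987]); q=P[b]; rel=q[:,:2]-s['tool_pos'][:2]
print('along',np.percentile(rel@-t,[1,50,99]),'across',np.percentile(rel@[.987,-.159],[1,50,99]),'z',np.percentile(q[:,2],[1,50,99]),b.sum())
top=b&(P[...,2]>np.percentile(q[:,2],99)-.003)
rel=P[top][:,:2]-s['tool_pos'][:2]; print((rel@-t).min(),(rel@-t).max(),(rel@[.987,-.159]).min(),(rel@[.987,-.159]).max())
K,T=c2w('wrist',s);print('cam',T[:3,3]-s['tool_pos'])
E
```

```text
along [-0.0085459   0.06603321  0.06879426] across [-0.05989765  0.0029316   0.06076351] z [0.14456288 0.15961108 0.23982479] 3363
0.022872117420740634 0.02545199337013706 -0.052722941860718686 0.05256602554178678
cam [0.01272949 0.07477597 0.14623921]
```

```bash
python3 -m pendant '[{"claw":0.5,"dx":2,"dy":12,"dz":0,"twist":-0.002},{"claw":0.5,"dx":6,"dy":36,"dz":0,"twist":-0.002},{"claw":0.5,"dx":11,"dy":66,"dz":0,"twist":-0.002},{"claw":0.5,"dx":16,"dy":98,"dz":0,"twist":-0.002},{"claw":0.5,"dx":21,"dy":126,"dz":0,"twist":-0.002},{"claw":0.5,"dx":23,"dy":142,"dz":0,"twist":-0.002},{"claw":0.5,"dx":24,"dy":147,"dz":0,"twist":-0.002},{"claw":0.5,"dx":24,"dy":147,"dz":0,"twist":-0.002}]'
python3 -m pendant '[{"claw":0.5,"dx":0,"dy":0,"dz":-15,"twist":0},{"claw":0.5,"dx":0,"dy":0,"dz":-30,"twist":0},{"claw":0.5,"dx":0,"dy":0,"dz":-42,"twist":0},{"claw":0.5,"dx":0,"dy":0,"dz":-48,"twist":0},{"claw":0.5,"dx":0,"dy":0,"dz":-48,"twist":0},{"claw":0.5,"dx":0,"dy":0,"dz":-48,"twist":0}]'
python3 -c "
from h import *
for i in range(3):
    s=r.get_state();a=R.from_quat(s['eef_rot']).as_matrix()[:2,1];print(s['tool_pos'],np.degrees(np.arctan2(a[1],a[0])),s['contact_force']);eyes.snapshot('wrist')"
```

```text
clock: 13.85
tool_pos: [0.5747, -0.0347, 0.1387]
eef_rot: [0.762, 0.648, -0.0, 0.0]
contact_force: [-1.0, -0.6, -0.9]
opening: 0.681
finger_force: 30.0
clock: 14.45
tool_pos: [0.575, -0.0349, 0.091]
eef_rot: [0.762, 0.648, 0.0, 0.0]
contact_force: [0.2, 0.5, -1.5]
opening: 0.677
finger_force: 30.0
[ 0.5749572 -0.0349162  0.0909721] -9.254537190980656 [ 0.18957212  0.5103824  -1.53677822]
[ 0.57517272 -0.03473738  0.0912398 ] -9.243491509289326 [ 0.24716666 -0.30851543 -1.84246592]
[ 0.57521359 -0.03467411  0.09132411] -9.235586831524788 [ 0.04252342 -0.22417177 -1.12742581]
```

```bash
python3 -m pendant '[{"claw":0.5,"dx":-0.4,"dy":1.3,"dz":-4,"twist":0},{"claw":0.5,"dx":-0.4,"dy":1.3,"dz":-8,"twist":0},{"claw":0.5,"dx":-0.4,"dy":1.3,"dz":-12,"twist":0},{"claw":0.5,"dx":-0.4,"dy":1.3,"dz":-15,"twist":0},{"claw":0.5,"dx":-0.4,"dy":1.3,"dz":-18,"twist":0},{"claw":0.5,"dx":-0.4,"dy":1.3,"dz":-18,"twist":0}]'
python3 -m pendant '[{"claw":0.5,"dx":0,"dy":0,"dz":-2,"twist":0},{"claw":0.5,"dx":0,"dy":0,"dz":-4,"twist":0},{"claw":0.5,"dx":0,"dy":0,"dz":-6,"twist":0},{"claw":0.5,"dx":0,"dy":0,"dz":-7,"twist":0},{"claw":0.5,"dx":0,"dy":0,"dz":-7,"twist":0}]'
```

```text
clock: 15.2
tool_pos: [0.574, -0.0333, 0.0722]
eef_rot: [0.762, 0.648, -0.0, -0.0]
contact_force: [-0.3, -0.4, -1.4]
opening: 0.679
finger_force: 30.0
clock: 15.7
tool_pos: [0.5743, -0.0332, 0.0656]
eef_rot: [0.762, 0.648, -0.0, -0.0]
contact_force: [-0.2, -0.1, -2.4]
opening: 0.677
finger_force: 30.0
```

```bash
python3 -m pendant '[{"claw":0.5,"dx":0,"dy":0,"dz":-1,"twist":0},{"claw":0.5,"dx":0,"dy":0,"dz":-2,"twist":0},{"claw":0.5,"dx":0,"dy":0,"dz":-2,"twist":0}]'
python3 -m pendant '[{"claw":0.5,"dx":0,"dy":0,"dz":-1,"twist":0},{"claw":0.5,"dx":0,"dy":0,"dz":-1,"twist":0}]'
```

```text
clock: 16.0
tool_pos: [0.5743, -0.0333, 0.0636]
eef_rot: [0.762, 0.648, -0.0, -0.0]
contact_force: [0.2, 0.1, -1.1]
opening: 0.679
finger_force: 30.0
clock: 16.2
tool_pos: [0.5744, -0.0333, 0.0633]
eef_rot: [0.762, 0.648, 0.0, 0.0]
contact_force: [-0.8, -0.3, 3.6]
opening: 0.674
finger_force: 30.0
```

```bash
python3 -m pendant '[{"claw":0.5,"dx":0,"dy":0,"dz":-1,"twist":0},{"claw":0.5,"dx":0,"dy":0,"dz":-1,"twist":0}]'
python3 -m pendant '[{"claw":1,"dx":0,"dy":0,"dz":1,"twist":0},{"claw":1,"dx":0,"dy":0,"dz":1,"twist":0},{"claw":1,"dx":0,"dy":0,"dz":1,"twist":0},{"claw":1,"dx":0,"dy":0,"dz":1,"twist":0},{"claw":1,"dx":0,"dy":0,"dz":1,"twist":0}]'
python3 -c "
from h import *
s=r.get_state();print(s['tool_pos'],s['opening'],s['contact_force'])"
```

```text
clock: 16.4
tool_pos: [0.5744, -0.0333, 0.0633]
eef_rot: [0.762, 0.648, 0.0, 0.001]
contact_force: [-3.2, 0.8, 12.5]
opening: 0.674
finger_force: 30.0
clock: 16.9
tool_pos: [0.5743, -0.0333, 0.0625]
eef_rot: [0.762, 0.648, -0.0, -0.0]
contact_force: [0.0, -0.0, 0.5]
opening: 1.001
finger_force: 0.0
[ 0.57427823 -0.03326776  0.06251867] 1.0006940114625689 [ 0.04498824 -0.00760869  0.53949058]
```

```bash
python3 -m pendant '[{"claw":1,"dx":0,"dy":0,"dz":20,"twist":0},{"claw":1,"dx":0,"dy":0,"dz":60,"twist":0},{"claw":1,"dx":0,"dy":0,"dz":110,"twist":0},{"claw":1,"dx":0,"dy":0,"dz":160,"twist":0},{"claw":1,"dx":0,"dy":0,"dz":195,"twist":0},{"claw":1,"dx":0,"dy":0,"dz":195,"twist":0},{"claw":1,"dx":0,"dy":0,"dz":195,"twist":0}]'
python3 lid.py w5
python3 - <<'E'
import cv2,numpy as np
from h import *
p,_=eyes.snapshot('scene'); w=cv2.imread('pics/w5.png')
c=cv2.resize(p[190:320,240:420],(400,289),interpolation=cv2.INTER_CUBIC)
w=cv2.resize(w,(400,300)); cv2.imwrite('pics/v5.png',np.hstack([w[:289],c]))
E
```

```text
clock: 17.6
tool_pos: [0.5744, -0.0335, 0.2581]
eef_rot: [0.762, 0.648, 0.0, 0.0]
contact_force: [-0.4, -0.2, -0.5]
opening: 0.999
finger_force: 0.0
tool [ 0.57436409 -0.03347825  0.25805145] yang -9.23872897369565
wrist rib (array([575. , -33.4]), array([11.6, 63.9]), 80.48, 1126) z 0.1214
wrist blue (array([571.4, -29.1]), array([ 67.4, 211.6]), 80.83, 1484) yellow+blue (array([571. , -31.6]), array([ 67.4, 216.7]), 80.83, 10336)
top rib (array([578.2, -30.7]), array([ 5.1, 56.3]), 80.58, 37) z 0.1212
top blue (array([558.1,  -8.1]), array([ 46.5, 170.1]), 60.35, 142) yellow+blue (array([575.9, -12.8]), array([ 55. , 171.5]), 81.28, 642)
scene rib (array([574.9, -34.7]), array([16.2, 63.7]), 81.54, 148) z 0.1215
scene blue (array([578.7, -11.5]), array([ 76.6, 186.5]), 89.32, 446) yellow+blue (array([577. , -11.7]), array([ 78., 185.]), 87.82, 1596)
```

View pics/v5.png

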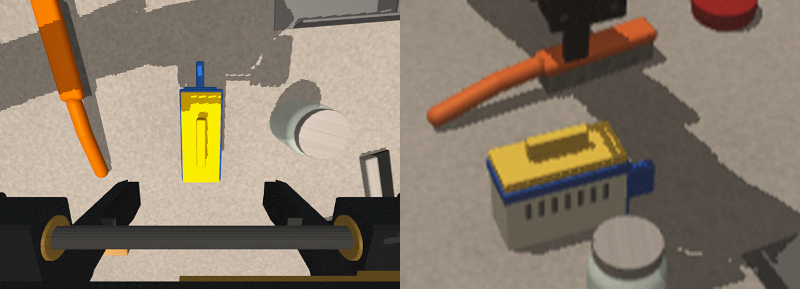

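Seated: the scene crop shows the grille flange level on the trap rim, and the rib height matches. Now I grip the rib.

```bash
python3 -m pendant '[{"claw":1,"dx":0.5,"dy":0,"dz":-40,"twist":0},{"claw":0.45,"dx":0.5,"dy":0,"dz":-80,"twist":0},{"claw":0.45,"dx":0.5,"dy":0,"dz":-115,"twist":0},{"claw":0.45,"dx":0.5,"dy":0,"dz":-140,"twist":0},{"claw":0.45,"dx":0.5,"dy":0,"dz":-150,"twist":0},{"claw":0.45,"dx":0.5,"dy":0,"dz":-157,"twist":0},{"claw":0.3,"dx":0.5,"dy":0,"dz":-157,"twist":0},{"claw":0.3,"dx":0.5,"dy":0,"dz":-157,"twist":0}]' 20
python3 -m pendant '[{"claw":0,"dx":0,"dy":0,"dz":0,"twist":0},{"claw":0,"dx":0,"dy":0,"dz":0,"twist":0},{"claw":0,"dx":0,"dy":0,"dz":0,"twist":0},{"claw":0,"dx":0,"dy":0,"dz":0,"twist":0},{"claw":0,"dx":0,"dy":0,"dz":0,"twist":0}]'
```

```text
clock: 18.6
tool_pos: [0.5756, -0.0332, 0.1016]
eef_rot: [0.762, 0.648, 0.001, 0.001]
contact_force: [0.1, -0.5, 0.1]
opening: 0.388
finger_force: 0.0
clock: 19.1
tool_pos: [0.5752, -0.0333, 0.1014]
eef_rot: [0.762, 0.648, 0.0, 0.0]
contact_force: [-1.2, -0.5, 6.4]
opening: 0.134
finger_force: 20.0
```

```bash
python3 -m pendant '[{"claw":0,"dx":0,"dy":0,"dz":2,"twist":0},{"claw":0,"dx":0,"dy":0,"dz":5,"twist":0},{"claw":0,"dx":0,"dy":0,"dz":10,"twist":0},{"claw":0,"dx":0,"dy":0,"dz":18,"twist":0},{"claw":0,"dx":0,"dy":0,"dz":30,"twist":0},{"claw":0,"dx":0,"dy":0,"dz":45,"twist":0},{"claw":0,"dx":0,"dy":0,"dz":60,"twist":0},{"claw":0,"dx":0,"dy":0,"dz":75,"twist":0}]'
python3 -m pendant '[{"claw":0,"dx":0,"dy":0,"dz":8,"twist":0},{"claw":0,"dx":0,"dy":0,"dz":10,"twist":0},{"claw":0,"dx":0,"dy":0,"dz":10,"twist":0},{"claw":0,"dx":0,"dy":0,"dz":10,"twist":0},{"claw":0,"dx":0,"dy":0,"dz":10,"twist":0}]'
python3 - <<'E'
from h import *
s=r.get_state();print(s['tool_pos'],s['opening'],s['finger_force'],abs(s['qd']).max())
p,d=eyes.snapshot('scene'); w,_=eyes.snapshot('wrist')
c=cv2.resize(p[170:320,240:420],(400,333),interpolation=cv2.INTER_CUBIC)
cv2.imwrite('pics/v6.png',np.hstack([cv2.resize(w,(400,333)),c]))
E
```

```text
clock: 19.9
tool_pos: [0.575, -0.0332, 0.1773]
eef_rot: [0.762, 0.648, 0.0, 0.0]
contact_force: [0.0, 0.3, -1.0]
opening: 0.135
finger_force: 20.0
clock: 20.4
tool_pos: [0.5744, -0.0333, 0.1851]
eef_rot: [0.762, 0.648, -0.001, -0.0]
contact_force: [-0.2, 1.5, -0.3]
opening: 0.135
finger_force: 20.0
[ 0.57437043 -0.03327174  0.18506071] 0.13471946451666925 20.00002384884283 0.0016564771137138315
```

View pics/v6.png

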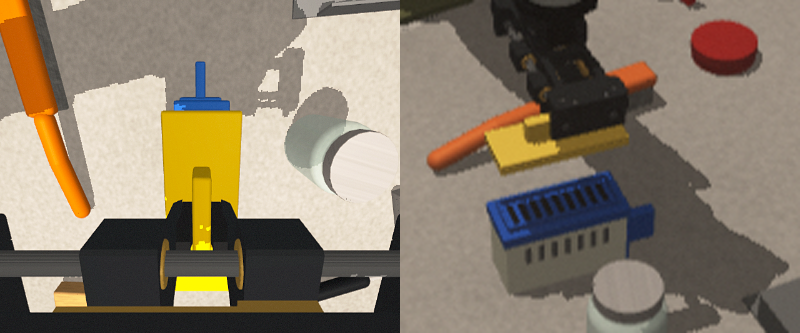

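The cover is held level about 84 mm up, at (560,145) in the combined picture. The grille lid sits flat in the trap at (555,205), and the tray is home at (640,220). I hand the job in.

```bash
python3 -c "
from plant import r
print(r.finish_job())"
```

```text
the job is handed in; nothing more can be done
None
```

I handed the job in at about 20 s: the tray is fully home, the grille lid is seated in the trap, and the yellow cover is held level about 84 mm above it; no verdict was shown.

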